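# Close the shutter with the removable crank

## Robot

A 6-joint arm with a two-finger parallel gripper is mounted at the origin on the work surface. World frame = base frame: x ahead of the robot, y to its left, z up, the work surface at z = 0. Lengths are in m, angles in rad, forces in N, time in s.
With the tool pointing down it reaches from about 0.35 to 1 m from the base axis. Payload 7.1 kg.
Tool frame: the origin (TCP) lies midway between the tips of the shut fingers; the grasp point (between the pads) lies 19 mm behind it (bot.pinch_z is the z of the grasp point in the tool frame, in m); z points along the fingers, x is the direction in which the jaws open and shut, and the axes are right-handed (so a half turn about z gives the same grasp; the last joint's range is limited). The gripper opens to 85 mm and grips with 20 to 120 N. Pads are 22 mm wide; open, the fingers measure 114 mm over their backs; the gripper's body (76 mm by 85 mm) begins 54 mm behind the grasp point. The pads swing forward as they close: fully open they stand 13 mm farther back than shut.
Start: joints at [-1.185, 0.423, 1.63, -0, 1.089, -0.019], TCP at [0.246, -0.574, 0.231] pointing down, gripper open.
Joint ranges: [-3, 3], [-0.9, 2.11], [0.09, 2.58], [-1.31, 4.45], [0.11, 2.69], [-2.54, 2.54]. Speed limits (rad/s): [2.39, 2.39, 3.01, 3.14, 3.14, 3.14].

## Interface

Orientations are given as a unit quaternion [w, x, y, z].
In Python, from station import sensors, vision, order, bot gives the robot as it stands. The module is installed in compiled form; this text tells all that it offers.
- The arm moves only by the tool servo_tool, never from a script. Its argument "series" is a list that holds one entry, the list of rows, each a list of 7 numbers: the turn, a rotation vector about the tool's x, y, z in degrees, then the shift along the tool's x, y, z in cm, then the finger opening in cm, from 0 to 8.54. In form: [[[wx, wy, wz, tx, ty, tz, jaw], ...]]. A call has 1 to 12 rows; each row is the pose to reach, as a shift and turn from the pose commanded when the call began, along the tool's axes at that moment; what a row does not reach only later rows make up. A row lasts 1/8 s, in which the tool goes at most 62.5 mm and 10.7 degrees, less where a joint would pass 70% of its speed; a pose out of reach is approached as far as the arm can. A call with a gripper value outside its range is refused whole. The fingers move at their own pace and stop on an object; the grip force is fixed at half the most. Time passes only in rows, so rows that repeat a pose let the fingers close. It gives the time, the measured TCP pose, the force and the opening at its end, in the units of the state.
- sensors.state(): the state, without advancing time (a new reading comes with each control period).
- vision.capture(name): name is "side" or "top" or "wrist"; returns the picture (480x640x3 uint8, red, green, blue); there is no depth.
- vision.get_calibration(name): a dict with "intrinsics" (3x3 intrinsics, pixels), "rvec" (rotation vector, rad) and "tvec" (3), from world to camera coordinates, as OpenCV has them. Camera axes: x right, y down, z forward; pixel columns grow to the right and rows downward; lengths in m; the calibration is good to about 2 mm. A picture is of the moment at which its call begins: read the wrist's pose just before it. get_calibration takes no time and is no camera call; for the wrist camera it gives the pose at the moment of the call.
- order.job_done(): hands the job in, once; it reports no verdict.
The state is a dict: "time": time; "joint_pos": joint angles; "qvel": joint speeds; "joint_torque": joint torques, N m; "tool_pos": TCP position; "orientation": TCP orientation; "contact_force": force on the tool from outside, world axes, zero at the start; "ft_torque": the same for the moment, N m; "gripper_width": finger opening in m.
Only numpy, scipy, OpenCV 4.12 (cv2) and the standard library are available. Lean on these libraries where they do the work, as an engineer would, in place of code of your own. Each camera call takes 0.05 s, during which the arm holds its last target.

## Task

Close the window shutter: fit the loose crank from the cork mat fully home on the square shaft of the white winder and wind it clockwise (seen from above) until the pointer on the turning disc lines up with the raised rib on the box. Then lift the crank off and set it gently back on the cork mat, lying flat with its hub on the mat as it was, without turning the pointer away from the rib. Leave the other things on the ledge where they are.

Things in the scene. Friction and masses are not known exactly. Their poses are not given: they have to be found in the camera images.
- winder: Fixed white box, 140 x 140 mm, 40 mm high, origin at the centre of its underside, z up. On top, on its vertical centre axis, a turning aluminium disc (92 mm across, top at 48 mm) with a steel boss (32 mm across, top at 58 mm) and the upright square shaft. The crank on the shaft swings clear above box and rib.
- rib (a point): Top of the raised dark rib on the box (6 mm wide, 8 mm tall), fixed, 61.5 mm from the axis on the box's -x side; the rib runs radially from 54 to 69 mm. It marks 'closed'.
- shaft_seat (a point): Axis point on the boss, 58 mm above the ledge, where the hub bears when home; turns with the disc; z up. Its x axis runs along the raised dark pointer bar on the disc (8 mm wide, out to 52 mm from the axis, top 52 mm above the ledge). Shaft 14 mm square, flats square to this x and y, 26 mm tall from here, then a round nose 8 mm tall tapering from 14 to 6 mm across.
- drive (a joint): Turn of disc and shaft, rad, growing clockwise seen from above, range 0 to 4.0 with hard stops. At 3.6 the pointer lies exactly in line with the rib (shutter closed). Stiff (about 0.3 N m) and stays where it is left. The shutter's louvres follow it.
- crank: Loose aluminium crank, 0.2 to 0.33 kg, lying flat on the mat. Origin at the centre of the hub's underside, z up. Hub 36 x 36 mm, 36 mm tall, with a square upright through hole 16.5 mm wide, all sides along x and y; fits the shaft in any of four quarter turns. A bar 18 mm wide, 8 mm thick runs from the hub's foot along +x to 97 mm. Fingers can close on the hub across x or y.
- knob (a point): Middle of the crank's fixed upright black knob, on the bar 85 mm from the hub's axis: 18 mm across, from 8 to 48 mm above the hub's underside (this point at 28 mm). With the crank fitted, pushing it sideways turns the shaft.
- mat: Fixed flat cork mat, 180 (x) x 120 (y) x 4 mm thick, origin at the centre of its underside. Either to the left or to the right of the winder.
- cup_a: Blue espresso cup on a marble coaster (100 x 100 x 8 mm), on the other side of the winder from the mat: 66 mm across, 58 mm tall, small handle at +y, origin under its foot. Leave alone.
- cup_b: Second blue espresso cup, the same size, beyond the winder. Leave alone.
- tamper: Stainless tamper standing on its base, 58 mm across, 85 mm tall, origin under its base. Leave alone.
- grinder: Upright hand grinder, 60 mm across, 210 mm tall with its own fixed crank arm that reaches 103 mm to +y on top; origin under its foot. Leave alone.
- tube: Green knock tube, 104 mm across, 110 mm tall, with a bar across its mouth; origin under its foot. Leave alone.
- tin: Small tin with closed lid, 83 x 113 x 72 mm, origin under its centre. Leave alone.
- spoon: Steel spoon, 130 mm long, lying flat just beyond the winder. Leave alone.
Mind the look-alikes: they are no part of the job. What is shaped like the crank but pink or turquoise is not meant.

How it is judged:
On the way, in this order (a step that is already met when the one before it is completed fails the run):
1. the crank is fully home on the square shaft (distance between crank and shaft_seat below 0.005 m and angle between crank's own z axis and vertical below 0.08 rad), for 0.2 s.
2. with the crank on the shaft, the pointer is brought in line with the rib (all of step 1 and value of joint drive between 3.45 and 3.75 rad), for 0.2 s.
3. the crank is lifted off the shaft, the pointer still in line with the rib (value of joint drive between 3.45 and 3.75 rad and distance between crank and shaft_seat above 0.06 m), for 0.1 s.
At the end, for the whole second after the job is handed in: The joint drive is within 0.15 rad of 3.6 (pointer in line with the rib) and still; the crank lies flat (tilt under 0.08 rad), the right way up and at rest on the cork mat, the centre of its hub at least 5 mm inside the mat's edge (value of joint drive between 3.45 and 3.75 rad and x of crank in the frame of mat between -0.085 and 0.085 m and y of crank in the frame of mat between -0.055 and 0.055 m and z of crank in the frame of mat below 0.008 m and angle between crank's own z axis and vertical below 0.08 rad and linear speed of crank below 0.03 m/s and velocity of joint drive between -0.05 and 0.05 rad/s); the robot touches nothing.
It fails at once if a cup, the tamper, the grinder, the knock tube, the tin or the spoon is shifted by more than 40 mm (distance of any of cup_a, cup_b, tamper, grinder, tube, tin, spoon from where it was at the start of the episode above 0.04 m).
It fails at once if a cup, the tamper, the grinder, the knock tube or the tin is tipped over (angle between any of cup_a, cup_b, tamper, grinder, tube, tin's own z axis and vertical above 0.5 rad).
It fails at once if the crank is dropped onto the mat (faster than 0.7 m/s within 30 mm of it) (z of crank in the frame of mat below 0.034 m and horizontal distance between crank and mat below 0.11 m and linear speed of crank above 0.7 m/s).
It also fails if it takes over 72 s, if anything falls off the work surface, if the arm or the gripper's body presses on something with over 40 N, if the wrist force passes 120 N, or if a joint passes its speed limit or range.

## Working session

There is one attempt and no reset: what is moved stays moved. The work goes in short steps, Python scripts to look and compute and a tool call to move; the robot and the scene stay as the last step left them, time stands still between calls to the robot, and variables do not carry over. Pictures are saved under pics/ and viewed, and the job is handed in when it is done.

Besides the shell and the picture viewer there is one more tool, called after "Request:" in YAML: its name, and indented under it one key for each argument. servo_tool: Moves the arm, as the interface text tells. Its arguments: {"type":"object","properties":{"series":{"type":"array","items":{"type":"array","items":{"type":"array","items":{"type":"number"}}}}},"required":["series"]}

```bash
mkdir -p pics
python3 - <<'E'
from station import sensors, vision, order, bot
import cv2
s=sensors.state()
for k in s: print(k,s[k])
print(bot.pinch_z,[a for a in dir(bot) if a[0]!='_'])
for n in ("side","top","wrist"):
    cv2.imwrite(f"pics/{n}0.png",vision.capture(n)[:,:,::-1]); 
    c=vision.get_calibration(n); print(n,c)
E
```

```text
time 0.0
joint_pos [-1.18502274e+00  4.23836841e-01  1.63070581e+00 -1.26061096e-05
  1.08859850e+00 -1.89981479e-02]
qvel [ 0.00014748 -0.00088324  0.00033957  0.00113749 -0.00030409  0.00062809]
joint_torque [-2.68718773e-03 -5.57395113e+01 -2.81743938e+01 -2.39922756e-04
  7.45647645e-03 -7.40258287e-06]
tool_pos [ 0.24594334 -0.57397163  0.23054198]
orientation [-4.33857648e-04  8.34809408e-01 -5.50538511e-01 -6.41297265e-04]
contact_force [-0.70228093 -0.10092336 -0.45920247]
ft_torque [ 0.03597228 -0.00044524 -0.0052608 ]
gripper_width 0.08509248362138142
-0.0187 ['PlanningError', 'pinch_z']
side {'intrinsics': array([[541.42165043,   0.        , 316.42941307],
       [  0.        , 541.42165043, 245.80152771],
       [  0.        ,   0.        ,   1.        ]]), 'rvec': array([ 0.24720654, -2.80106108,  1.23372151]), 'tvec': array([0.52214996, 0.10651004, 1.21522772])}
top {'intrinsics': array([[583.84394369,   0.        , 332.97833977],
       [  0.        , 583.84394369, 234.28239649],
       [  0.        ,   0.        ,   1.        ]]), 'rvec': array([ 2.13609792, -2.17734459,  0.13531979]), 'tvec': array([0.05547528, 0.53535017, 1.66672333])}
wrist {'intrinsics': array([[405.76383741,   0.        , 316.88703352],
       [  0.        , 405.76383741, 231.88248515],
       [  0.        ,   0.        ,   1.        ]]), 'rvec': array([-2.42197511,  1.5947576 ,  0.22746883]), 'tvec': array([-0.6246965 , -0.03704836,  0.38043759])}
```

View pics/top0.png

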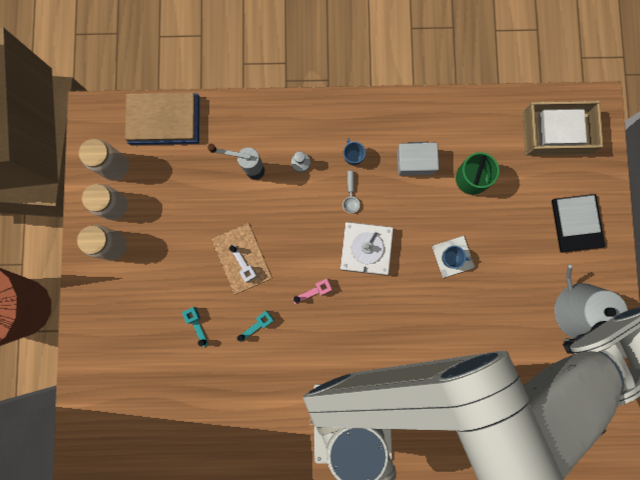

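View pics/side0.png

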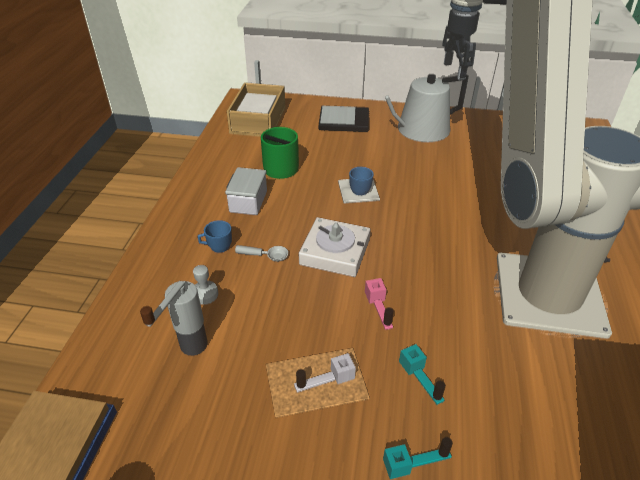

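View pics/wrist0.png

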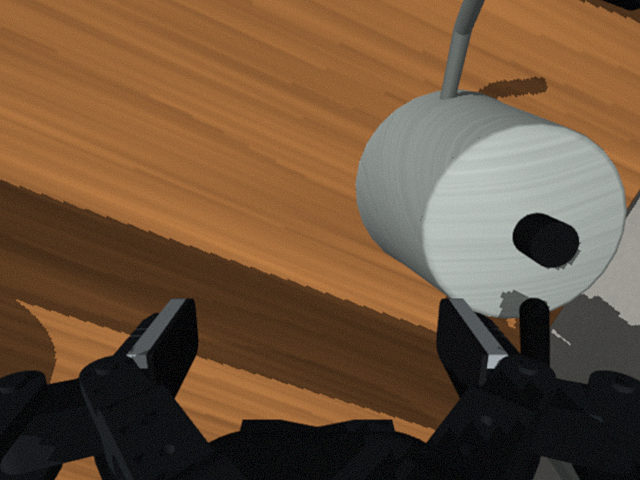

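The top view shows the mat at about (242,258), with the aluminium crank's hub at (247,273) and its knob at (233,249). The winder is at (368,248). The pink crank is at (315,291), and the turquoise ones at (197,328) and (256,326). Next I'll crop in and measure.

```bash
cat > h.py <<'E'
from station import sensors, vision, order, bot
import cv2, numpy as np
from scipy.spatial.transform import Rotation as R
def cal(n):
    c=vision.get_calibration(n); return c["intrinsics"],np.array(c["rvec"]),np.array(c["tvec"])
def ray(c,uv,z):
    K,r,t=c; M=R.from_rotvec(r).as_matrix(); o=-M.T@t
    d=M.T@np.linalg.inv(K)@np.array([uv[0],uv[1],1.0]); return o+d*(z-o[2])/d[2]
def proj(c,p):
    K,r,t=c; return cv2.projectPoints(np.atleast_2d(np.array(p,float)),r,t,K,None)[0][:,0]
def tri(c1,uv1,c2,uv2):
    def P(c): return c[0]@np.c_[R.from_rotvec(c[1]).as_matrix(),c[2]]
    X=cv2.triangulatePoints(P(c1),P(c2),np.array(uv1,float).reshape(2,1),np.array(uv2,float).reshape(2,1))[:,0]
    return X[:3]/X[3]
E
python3 - <<'E'
from h import *
a=cv2.imread("pics/top0.png")
cv2.imwrite("pics/c1.png",np.hstack([cv2.resize(a[218:300,205:280],None,fx=5,fy=5,interpolation=2),cv2.resize(a[212:294,330:405],None,fx=5,fy=5,interpolation=2)]))
b=cv2.imread("pics/side0.png")
cv2.imwrite("pics/c2.png",np.hstack([cv2.resize(b[340:420,260:375],None,fx=3.4,fy=5,interpolation=2),cv2.resize(b[205:285,290:380],None,fx=4.4,fy=5,interpolation=2)]))
E
```

```text
(no output)
```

View pics/c1.png

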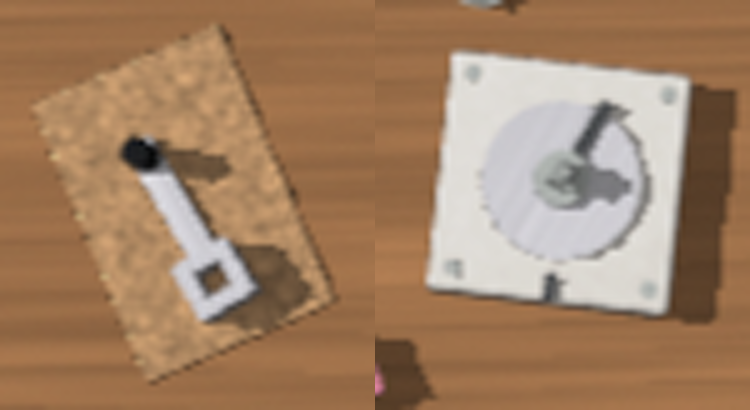

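View pics/c2.png

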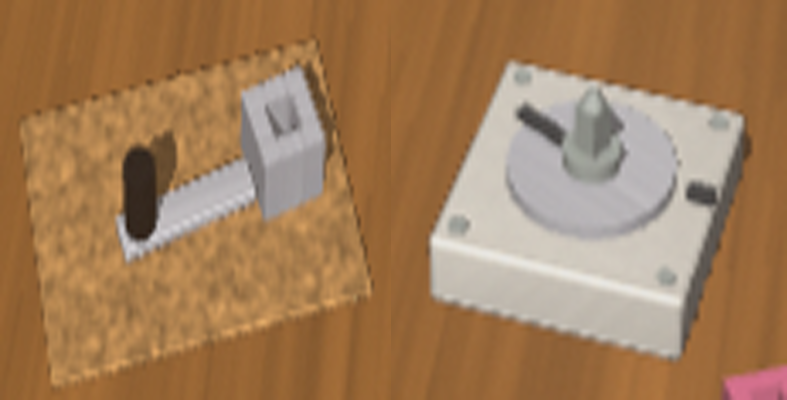

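Run:
```python
from h import *
T=cal("top");S=cal("side")
f=lambda x,y:(205+x/5-.4,218+y/5-.4); g=lambda x,y:(330+(x-375)/5-.4,212+y/5-.4)
sf=lambda x,y:(260+x/3.4-.35,340+y/5-.4); sg=lambda x,y:(290+(x-391)/4.4-.4,205+y/5-.4)
hub=ray(T,f(213,280),.040); kn=ray(T,f(140,153),.052)
print("hub",hub,"knob",kn,"d",np.linalg.norm((kn-hub)[:2]),"yaw",np.degrees(np.arctan2(*(kn-hub)[1::-1])))
h2=ray(S,sf(284,112),.040);k2=ray(S,sf(140,153),.052); print("side hub",h2,"knob",k2)
c=np.array([ray(T,g(*p),.04) for p in [(455,52),(690,77),(667,313),(429,288)]])
print(c, c.mean(0), [np.linalg.norm(c[i]-c[i-1]) for i in range(4)])
cs=np.array([ray(S,sg(*p),.04) for p in [(511,62),(745,118),(685,297),(433,240)]]); print("side",cs,cs.mean(0))
ctr=c.mean(0)
pt=ray(T,g(607,110),.052); rib=ray(T,g(552,288),.048)
for n,p in(("ptr",pt),("rib",rib),("nose",ray(T,g(560,180),.092))):
    d=p-ctr; print(n,p,np.linalg.norm(d[:2]),np.degrees(np.arctan2(d[1],d[0])))
pr=ray(S,sg(523,110),.052); print("side ptr",pr,ray(S,sg(595,88),.092), ray(S,sg(703,190),.048))
m=np.array([ray(T,f(*p),.004) for p in [(33,107),(218,26),(337,298),(152,382)]]); print("mat",m,m.mean(0))
```

```text
hub [0.42624375 0.29416867 0.04      ] knob [0.49924371 0.3342906  0.052     ] d 0.08329924051495845 yaw 28.793886075395335
side hub [0.42653159 0.29283299 0.04      ] knob [0.50043054 0.33316026 0.052     ]
[[ 0.57080298  0.00784285  0.04      ]
 [ 0.55350244 -0.12836404  0.04      ]
 [ 0.41677553 -0.11077948  0.04      ]
 [ 0.43377671  0.02580095  0.04      ]] [ 0.49371442 -0.05137493  0.04      ] [np.float64(0.13819801600239048), np.float64(0.1373012222787173), np.float64(0.1378530544987336), np.float64(0.1376345002536395)]
side [[ 0.5516152  -0.12586106  0.04      ]
 [ 0.41653914 -0.10629164  0.04      ]
 [ 0.43410797  0.02343556  0.04      ]
 [ 0.56941829  0.0091493   0.04      ]] [ 0.49292015 -0.04989196  0.04      ]
ptr [ 0.53359796 -0.07869314  0.052     ] 0.048342339586636966 -34.40916966104441
rib [ 0.43190607 -0.04457645  0.048     ] 0.06218111552892228 173.72310569695222
nose [ 0.48953419 -0.04820741  0.092     ] 0.005244759686060583 142.84735393593223
side ptr [ 0.5362458  -0.07679278  0.052     ] [ 0.49371383 -0.05263266  0.092     ] [ 0.43277546 -0.04127894  0.048     ]
mat [[0.53287828 0.40597149 0.004     ]
 [0.57924722 0.29637396 0.004     ]
 [0.41647367 0.22663755 0.004     ]
 [0.36944639 0.33519385 0.004     ]] [0.47451139 0.31604421 0.004     ]
```

```bash
cat >> h.py <<'E'
def rel(p,yawdeg,w=0):
    """world target TCP p, tool yaw, pointing down -> row in tool axes (from measured pose)"""
    s=sensors.state(); q=s["orientation"]; M=R.from_quat([q[1],q[2],q[3],q[0]])
    y=np.radians(yawdeg); G=R.from_matrix(np.array([[np.cos(y),np.sin(y),0],[np.sin(y),-np.cos(y),0],[0,0,-1]]))
    return np.round(np.r_[(M.inv()*G).as_rotvec(degrees=True), M.inv().apply(np.array(p)-s["tool_pos"])*100],2)
def yaw():
    q=sensors.state()["orientation"]; x=R.from_quat([q[1],q[2],q[3],q[0]]).apply([1,0,0]); return np.degrees(np.arctan2(x[1],x[0]))
E
python3 - <<'E'
from h import *
print(proj(cal("top"),sensors.state()["tool_pos"]), ray(cal("top"),(590,310),.15),ray(cal("top"),(570,268),.1))
print(rel((.25,-.56,.35),-61.2),rel((.38,-.3,.35),-61.2),rel((.44,0,.3),-61.2),rel((.426,.293,.2),-61.2))
E
```

```text
[[581.12933105 334.25038768]] [ 0.30505493 -0.63596439  0.15      ] [ 0.42099965 -0.61078861  0.1       ]
[-1.000e-02  7.000e-02 -5.610e+00 -1.150e+00 -9.200e-01 -1.193e+01] [-1.000e-02  7.000e-02 -5.610e+00 -1.993e+01 -2.311e+01 -1.190e+01] [-1.000e-02  7.000e-02 -5.610e+00 -4.514e+01 -4.044e+01 -6.870e+00] [-1.000e-02  7.000e-02 -5.610e+00 -7.261e+01 -5.069e+01  3.160e+00]
```

Request:
servo_tool:
  series:
    - [[0,0,0,-0.5,-0.5,-6,8.5],[0,0,0,-1.2,-0.9,-11.9,8.5],[0,0,-2,-6,-6,-11.9,8.5],[0,0,-5.6,-10,-11,-11.9,8.5],[0,0,-5.6,-14,-16,-11.9,8.5],[0,0,-5.6,-18,-21,-11.9,8.5],[0,0,-5.6,-22,-25,-11,8.5],[0,0,-5.6,-26,-28,-10,8.5],[0,0,-5.6,-31,-31,-9,8.5],[0,0,-5.6,-36,-35,-8,8.5],[0,0,-5.6,-41,-38,-7,8.5],[0,0,-5.6,-46,-40.5,-6,8.5]]

```text
time: 1.65
tool_pos: [0.4373, 0.0099, 0.2911]
orientation: [-0.0, 0.861, -0.509, 0.0]
contact_force: [0.8, 0.1, -0.6]
gripper_width: 0.085
```

Run:
```python
from h import *
print(yaw(),rel((.426,.293,.2),-61.2))
```

```text
-61.19014424305007 [-3.000e-02 -1.000e-02  1.000e-02 -2.535e+01 -1.265e+01  9.110e+00]
```

Request:
servo_tool:
  series:
    - [[0,0,0,-5,-2.5,1,8.5],[0,0,0,-10,-5,3,8.5],[0,0,0,-15,-7.5,5,8.5],[0,0,0,-20,-10,7,8.5],[0,0,0,-25.3,-12.6,9,8.5],[0,0,0,-25.3,-12.6,9.1,8.5],[0,0,0,-25.3,-12.6,9.1,8.5]]

```text
time: 2.52
tool_pos: [0.4254, 0.29, 0.1999]
orientation: [0.001, 0.861, -0.509, -0.0]
contact_force: [-0.2, -0.6, -0.8]
gripper_width: 0.0851
```

Run:
```python
from h import *
print(sensors.state()["tool_pos"],yaw()); c=cal("wrist"); print(c)
a=vision.capture("wrist"); cv2.imwrite("pics/w1.png",a[:,:,::-1])
print(proj(c,[[.426,.293,.04],[.4995,.3337,.052]]))
```

```text
[0.42537334 0.29001183 0.19994271] -61.151503028487134
(array([[405.76383741,   0.        , 316.88703352],
       [  0.        , 405.76383741, 231.88248515],
       [  0.        ,   0.        ,   1.        ]]), array([-2.49066369,  1.4694986 ,  0.20871056]), array([0.04766872, 0.46452013, 0.4922113 ]))
[[313.18974873 207.52644785]
 [312.5896676   90.66036795]]
```

View pics/w1.png

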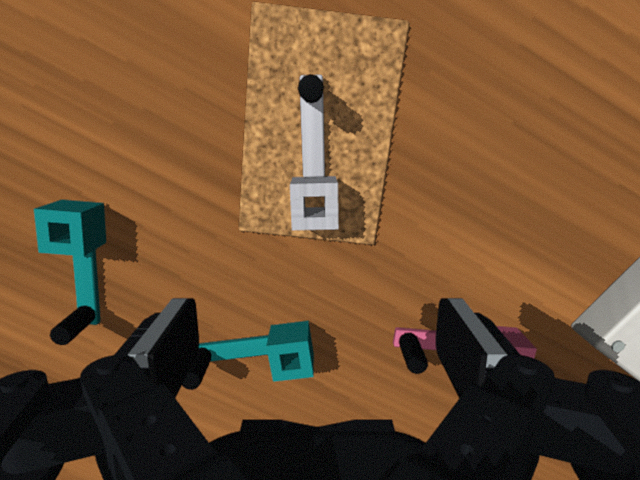

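The wrist view has the hub's top centre at about (314.5,206.5), the hole at (315,207) and the knob top at (311,87). Both match the projected points to within a few pixels.

Run:
```python
from h import *
a=cv2.imread("pics/w1.png"); cv2.imwrite("pics/w1c.png",cv2.resize(a[60:250,270:360],None,fx=3,fy=3,interpolation=2))
c=cal("wrist")
h=a[170:240,280:350]; hs=cv2.cvtColor(h,cv2.COLOR_BGR2HSV); m=((hs[...,1]<45)&(hs[...,2]>150)).astype(np.uint8)
ys,xs=np.nonzero(m); print(xs.min()+280,xs.max()+280,ys.min()+170,ys.max()+170)
for r in range(0,70,4): x=np.nonzero(m[r])[0]; print(r+170, x.min()+280 if len(x) else 0,x.max()+280 if len(x) else 0, int(hs[r,xs.min()+3,2]) )
```

```text
290 337 170 229
170 303 323 170
174 303 323 147
178 0 0 115
182 0 0 106
186 290 337 197
190 290 337 200
194 290 337 193
198 290 336 189
202 291 337 197
206 291 337 198
210 291 337 206
214 291 337 195
218 291 337 197
222 292 337 197
226 292 337 198
230 0 0 198
234 0 0 189
238 0 0 152
```

View pics/w1c.png

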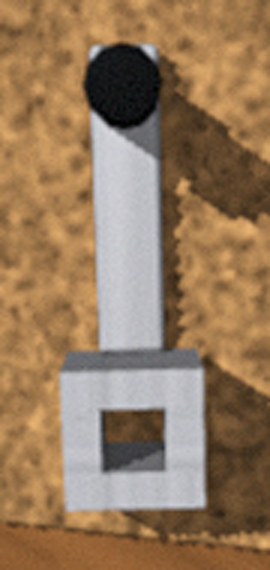

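Run:
```python
from h import *
c=cal("wrist")
h=ray(c,(314,206),.04);k=ray(c,(310.8,87.5),.052);d=(k-h)[:2]
y=np.degrees(np.arctan2(d[1],d[0])); print(h,k,np.linalg.norm(d),y)
# yaw from bar edges z=.012
p=ray(c,(312.5,165),.012);b=ray(c,(311.5,80),.012)
print(sensors.state()["tool_pos"])
for z in (.16,.06,.012): print(rel((h[0],h[1],z),y-90))
```

```text
[0.42773158 0.29259382 0.04      ] [0.50122595 0.3352647  0.052     ] 0.08498368655289508 30.139483158981864
[0.42568455 0.2895032  0.20032173]
[ 0.04 -0.02 -1.36 -0.17 -0.33  4.03]
[ 0.04 -0.02 -1.36 -0.18 -0.34 14.03]
[ 0.04 -0.02 -1.36 -0.18 -0.34 18.83]
```

Request:
servo_tool:
  series:
    - [[0,0,-1.4,-0.2,-0.3,6,8.5],[0,0,-1.4,-0.2,-0.3,12,8.5],[0,0,-1.4,-0.2,-0.3,16,8.5],[0,0,-1.4,-0.2,-0.3,19,8.5],[0,0,-1.4,-0.2,-0.3,19,8.5],[0,0,-1.4,-0.2,-0.3,19,6],[0,0,-1.4,-0.2,-0.3,19,4],[0,0,-1.4,-0.2,-0.3,19,3],[0,0,-1.4,-0.2,-0.3,19,2.5],[0,0,-1.4,-0.2,-0.3,19,2.5],[0,0,-1.4,-0.2,-0.3,19,2.5]]

```text
time: 3.95
tool_pos: [0.4284, 0.294, 0.0119]
orientation: [-0.001, 0.867, -0.498, 0.001]
contact_force: [-0.1, -2.1, 8.9]
gripper_width: 0.0351
```

Run:
```python
from h import *
print(sensors.state()["gripper_width"],sensors.state()["tool_pos"],yaw())
```

```text
0.03508121941711659 [0.42837854 0.29396762 0.01188558] -59.7933450417636
```

Request:
servo_tool:
  series:
    - [[0,0,0,0,0,-1,2.5],[0,0,0,0,0,-5,2.5],[0,0,0,0,0,-10,2.5],[0,0,0,0,0,-15,2.5],[0,0,0,0,0,-15,2.5]]

```text
time: 4.58
tool_pos: [0.4296, 0.295, 0.1647]
orientation: [-0.004, 0.867, -0.498, 0.002]
contact_force: [1.5, 0.1, -2.2]
gripper_width: 0.0349
```

Run:
```python
from h import *
print(sensors.state(),yaw()); c=cal("wrist")
a=vision.capture("wrist"); cv2.imwrite("pics/w2.png",a[:,:,::-1])
cv2.imwrite("pics/s2.png",vision.capture("side")[:,:,::-1])
for p in ((.493,-.051,.16),): print(rel(p,57))
```

```text
{'time': 4.575, 'joint_pos': array([5.78797440e-01, 3.62043293e-01, 1.91396443e+00, 8.60787619e-05,
       8.57218222e-01, 1.62242468e+00]), 'qvel': array([-0.00011549,  0.06598784,  0.05360234,  0.00123652, -0.04146163,
       -0.00099799]), 'joint_torque': array([ 8.93300108e-03, -4.98532605e+01, -2.41010106e+01, -1.97400652e-03,
        4.78346385e-01,  2.90904673e-04]), 'tool_pos': array([0.42958996, 0.29495479, 0.16468367]), 'orientation': array([-0.00374418,  0.86689504, -0.49847315,  0.00186616]), 'contact_force': array([ 1.49195485,  0.10473347, -2.23519694]), 'ft_torque': array([0.02477475, 0.03650079, 0.00638759]), 'gripper_width': 0.034900454598721375} -59.79852963022674
[-3.000e-02 -4.000e-02 -1.168e+02  3.307e+01  1.163e+01  7.000e-02]
```

View pics/w2.png

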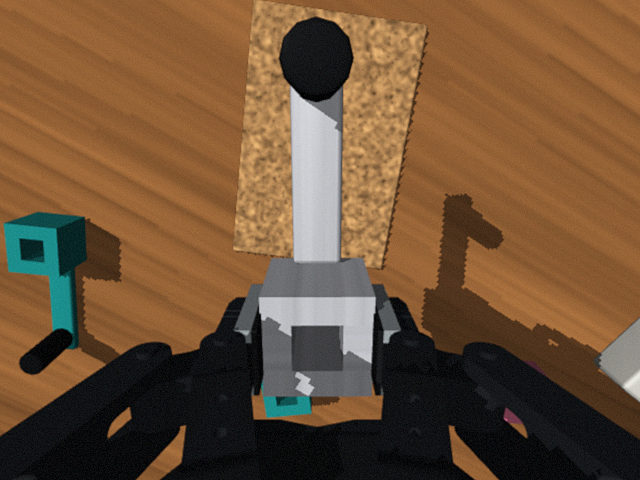

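View pics/s2.png

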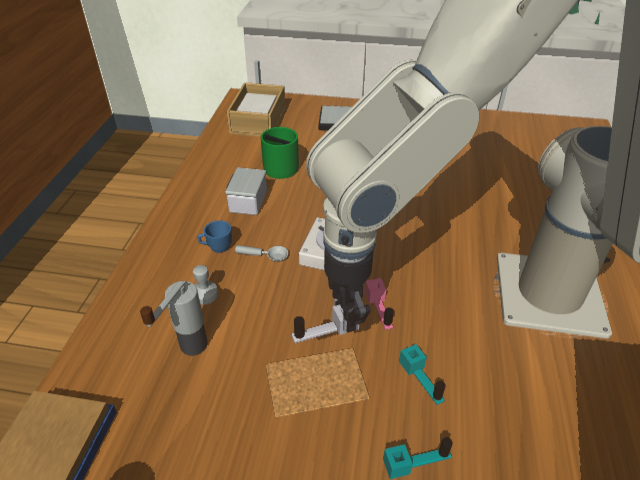

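```bash
python3 - <<'E'
from h import *
c=cal("wrist");s=sensors.state();q=s["orientation"];M=R.from_quat([q[1],q[2],q[3],q[0]])
print(s["tool_pos"])
z=s["tool_pos"][2]+.028
t=lambda u,v,z:np.round(M.inv().apply(ray(c,(u,v),z)-s["tool_pos"])*1000,1)
for zz in (z-.004,z,z+.004):
  P=[t(*p,zz) for p in [(260.5,297),(373,297),(376,396),(260,396)]]; print(P,np.mean(P,0))
  print("hole",[t(*p,zz) for p in [(292,325.5),(342,325.5),(343,371),(292,371)]])
print("knob",t(316.5,58,z+.012))
E
python3 - <<'E'
import cv2
a=cv2.imread("pics/w2.png"); cv2.imwrite("pics/w2c.png",cv2.resize(a[250:420,230:410],None,fx=3.3,fy=3.3,interpolation=2))
E
```

```text
[0.4272002  0.29335387 0.16077496]
[array([-17.6, -13.9, -24. ]), array([ 18.7, -13.9, -24. ]), array([ 21.2,  23.6, -24. ]), array([-19.2,  23.7, -24. ])] [  0.775   4.875 -24.   ]
hole [array([ -7.6,  -3.7, -24. ]), array([  8.8,  -3.7, -24. ]), array([  9.5,  13.6, -24. ]), array([ -7.9,  13.6, -24. ])]
[array([-17. , -15.8, -28. ]), array([ 18.1, -15.8, -28. ]), array([ 20.5,  20.5, -28. ]), array([-18.5,  20.6, -28. ])] [  0.775   2.375 -28.   ]
hole [array([ -7.3,  -5.9, -28. ]), array([  8.6,  -5.9, -28. ]), array([  9.2,  10.8, -28. ]), array([ -7.6,  10.8, -28. ])]
[array([-16.4, -17.6, -32. ]), array([ 17.4, -17.7, -32. ]), array([ 19.8,  17.4, -32. ]), array([-17.9,  17.4, -32. ])] [  0.725  -0.125 -32.   ]
hole [array([ -7.1,  -8.1, -32. ]), array([  8.3,  -8.1, -32. ]), array([  8.9,   8. , -32. ]), array([ -7.3,   8. , -32. ])]
knob [  0.4 -83.3 -39.9]
```

View pics/w2c.png

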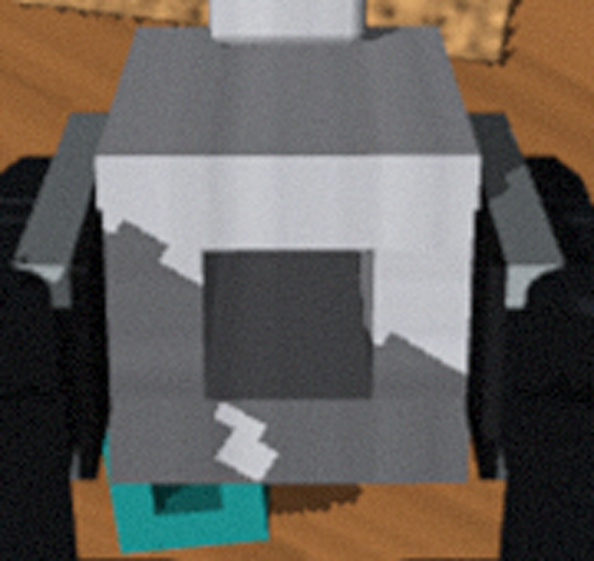

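Run:
```python
from h import *
c=cal("wrist");s=sensors.state();q=s["orientation"];M=R.from_quat([q[1],q[2],q[3],q[0]])
print(s["tool_pos"],s["contact_force"],M.inv().apply(ray(c,(320,240),.3)-s["tool_pos"]))
K,r,tv=c;print("cam in tool",M.inv().apply(-R.from_rotvec(r).as_matrix().T@tv-s["tool_pos"]))
for dz in (.024,.026,.028,.030,.032):
  z=s["tool_pos"][2]+dz
  t=lambda u,v:M.inv().apply(ray(c,(u,v),z)-s["tool_pos"])*1000
  P=np.array([t(*p) for p in [(259.1,297),(375.5,297),(371.8,396),(262.7,396)]])
  H=np.array([t(*p) for p in [(292,325.5),(342.5,325.5),(342.5,371),(292,371)]])
  print(dz,P.mean(0).round(1),H.mean(0).round(1),"len",np.ptp(P[:,0]).round(1),np.ptp(P[:,1]).round(1),np.ptp(H[:,0]).round(1),np.ptp(H[:,1]).round(1))
```

```text
[0.4272002  0.29335387 0.16077496] [-0.07339833 -0.4485994  -3.09382341] [ 0.00060886 -0.06881391 -0.1391703 ]
cam in tool [ 0.00057213 -0.07027599 -0.14389234]
0.024 [  0.7   4.9 -24. ] [  0.7   5.  -24. ] len 38.0 37.6 17.2 17.3
0.026 [  0.7   3.6 -26. ] [  0.7   3.7 -26. ] len 37.3 37.0 16.9 17.0
0.028 [  0.7   2.4 -28. ] [  0.7   2.5 -28. ] len 36.7 36.4 16.7 16.7
0.03 [  0.7   1.1 -30. ] [  0.7   1.2 -30. ] len 36.1 35.7 16.4 16.5
0.032 [  0.7  -0.1 -32. ] [  0.7  -0.1 -32. ] len 35.4 35.1 16.1 16.2
```

Run:
```python
from h import *
print(rel((.576,-.033,.2),57),sensors.state()["joint_pos"])
```

```text
[-3.000e-02 -4.000e-02 -1.168e+02  3.569e+01  3.550e+00 -3.930e+00] [5.78752035e-01 3.67290159e-01 1.91768179e+00 4.48145299e-05
 8.55821155e-01 1.62246091e+00]
```

Request:
servo_tool:
  series:
    - [[0,0,-10,1,0,-2,2.5],[0,0,-20,4,0.5,-3.9,2.5],[0,0,-30,8,1,-3.9,2.5],[0,0,-40,12,1.3,-3.9,2.5],[0,0,-50,16,1.6,-3.9,2.5],[0,0,-60,20,2,-3.9,2.5],[0,0,-70,24,2.5,-3.9,2.5],[0,0,-80,28,3,-3.9,2.5],[0,0,-90,32,3.3,-3.9,2.5],[0,0,-100,35,3.5,-3.9,2.5],[0,0,-110,35.7,3.5,-3.9,2.5],[0,0,-116.8,35.7,3.5,-3.9,2.5]]

```text
time: 6.18
tool_pos: [0.5756, -0.0335, 0.1968]
orientation: [-0.001, 0.878, 0.479, -0.002]
contact_force: [0.0, 0.1, -2.5]
gripper_width: 0.0353
```

Request:
servo_tool:
  series:
    - [[0,0,0,0,0,0,2.5],[0,0,0,0,0,0,2.5]]

```text
time: 6.42
tool_pos: [0.5761, -0.0325, 0.1981]
orientation: [-0.001, 0.879, 0.476, -0.001]
contact_force: [0.4, -0.1, -2.2]
gripper_width: 0.0353
```

Run:
```python
from h import *
print(sensors.state()["tool_pos"],yaw()); c=cal("wrist")
a=vision.capture("wrist"); cv2.imwrite("pics/w3.png",a[:,:,::-1])
print(proj(c,[[.493,-.0505,.058],[.493,-.0505,.092]]))
```

```text
[ 0.57607958 -0.03251829  0.19814672] 56.87091639678825
[[228.32233624 130.79124986]
 [216.44551962 132.86909854]]
```

View pics/w3.png

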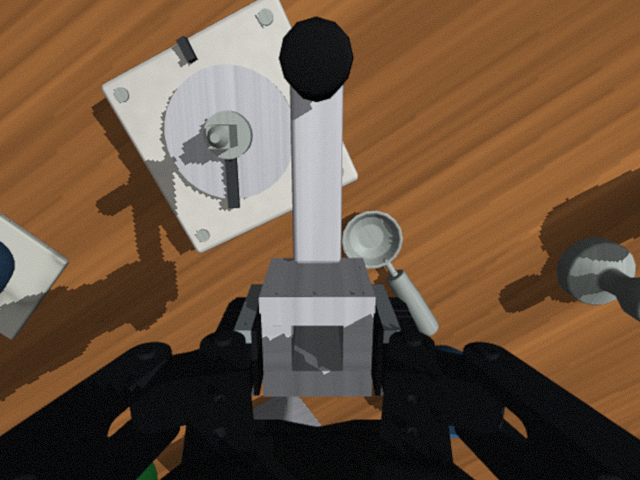

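The wrist view shows the winder: boss near (228,136), the pointer down to (234,205) and the rib at (186,50).

Run:
```python
import cv2
a=cv2.imread("pics/w3.png"); cv2.imwrite("pics/w3c.png",cv2.resize(a[20:220,150:300],None,fx=4,fy=4,interpolation=2)[40:640])
cv2.imwrite("pics/w3d.png",cv2.resize(a[100:215,190:265],None,fx=5.2,fy=5.2,interpolation=2))
```

```text
(no output)
```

View pics/w3d.png

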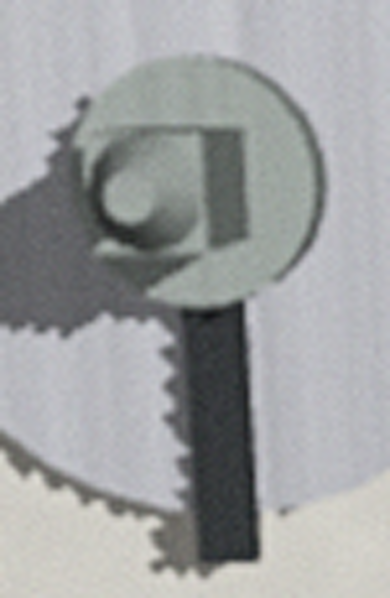

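View pics/w3c.png

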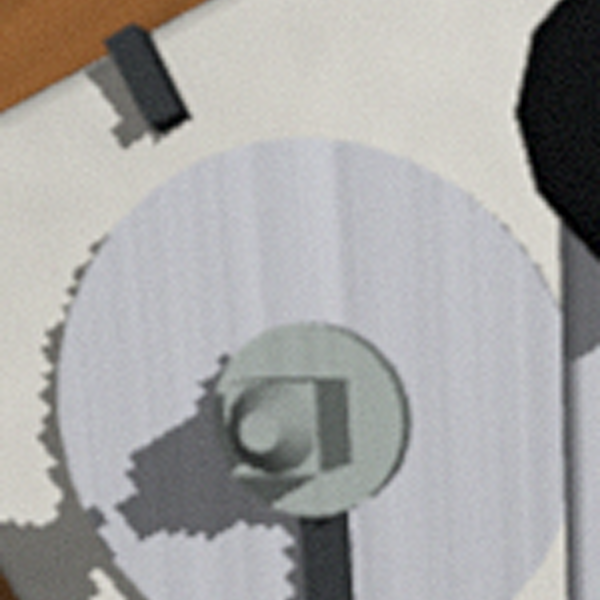

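Run:
```python
from h import *
c=cal("wrist")
b=ray(c,(227.4,134.5),.058); n=ray(c,(214.4,138.2),.092); sq=ray(c,(218,136),.084)
e=ray(c,(233.9,207.1),.052); st=ray(c,(230.6,159.2),.052)
e1=ray(c,(190+200/5.2-.4,100+560/5.2-.4),.052);e2=ray(c,(190+260/5.2-.4,100+558/5.2-.4),.052)
print(b,n,sq); print("e",e,"R",np.linalg.norm((e-b)[:2]),"wid",np.linalg.norm(e1-e2))
for p,q in((b,e),(n,e),(st,e)): d=q-p; print(np.degrees(np.arctan2(d[1],d[0])))
o=lambda x,y:(150+x/4-.4,20+(y+40)/4-.4)
r1=ray(c,o(125,33),.048);r2=ray(c,o(170,122),.048)
print("rib",r1,r2,np.linalg.norm(r1-r2)); 
for d in (r1-r2,(r1+r2)/2-b): print(np.degrees(np.arctan2(d[1],d[0])),np.linalg.norm(d[:2]))
# boss radius
print(np.linalg.norm(ray(c,(203.6,134.5),.058)-b),np.linalg.norm(ray(c,(250.8,134.5),.058)-b))
```

```text
[ 0.49491531 -0.05257017  0.058     ] [ 0.4950836  -0.05349796  0.092     ] [ 0.4945219  -0.05270226  0.084     ]
e [ 0.53867549 -0.08064403  0.052     ] R 0.05199129325306146 wid 0.0084651032098276
-32.68175166018793
-31.911846297256137
-32.41422695929291
rib [ 0.42702129 -0.04327675  0.048     ] [ 0.44193742 -0.04546136  0.048     ] 0.015075251961920257
171.66770706138183 0.015075251961920257
172.27221120049373 0.06098986262637211
0.016234768559286523 0.01596319780841455
```

Run:
```python
from h import *
for z in (.198,.112): print(rel((.4938,-.0524,z),57.5))
```

```text
[-0.08  0.04 -0.6  -6.17 -5.82  0.06]
[-0.08  0.04 -0.6  -6.16 -5.81  8.66]
```

Request:
servo_tool:
  series:
    - [[0,0,-0.6,-3,-3,0,2.5],[0,0,-0.6,-6.2,-5.8,0,2.5],[0,0,-0.6,-6.2,-5.8,4,2.5],[0,0,-0.6,-6.2,-5.8,8.2,2.5],[0,0,-0.6,-6.2,-5.8,8.5,2.5],[0,0,-0.6,-6.2,-5.8,8.5,2.5]]

```text
time: 7.22
tool_pos: [0.4949, -0.053, 0.115]
orientation: [0.0, 0.876, 0.482, 0.0]
contact_force: [-0.4, -0.1, -2.0]
gripper_width: 0.0353
```

Run:
```python
from h import *
s=sensors.state();print(s["tool_pos"],yaw(),s["contact_force"])
a=vision.capture("wrist"); b=vision.capture("side"); t=vision.capture("top")
o=np.hstack([cv2.resize(a[200:440,200:440],(400,400)),cv2.resize(b[160:290,270:400],(400,400))]); cv2.imwrite("pics/f1.png",o[:,:,::-1])
cv2.imwrite("pics/f1t.png",t[:,:,::-1])
```

```text
[ 0.49491171 -0.05302349  0.11497557] 57.57673779085191 [-0.39770951 -0.09228283 -2.00965752]
```

View pics/f1.png

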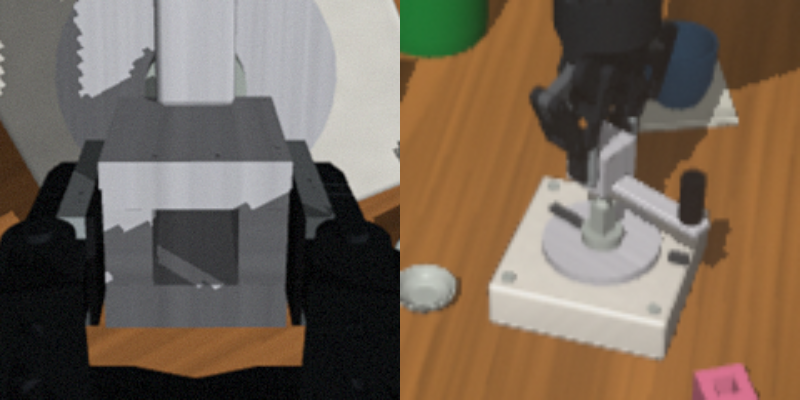

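Side view: the hub hangs directly above the shaft. In the wrist crop, the boss behind the bar is centred on it (x≈197). Next is a slow descent.

Run:
```python
from h import *
s=sensors.state();print(s["tool_pos"],yaw(),s["contact_force"]); print(rel((.4939,-.0525,.0645),57.5))
```

```text
[ 0.49560456 -0.05318293  0.1158091 ] 57.589481229227296 [-0.5330029   0.08321134 -2.12019053]
[ 0.14 -0.07  0.09 -0.04 -0.19  5.13]
```

Request:
servo_tool:
  series:
    - [[0,0,0,0,-0.1,0.5,2.5],[0,0,0,0,-0.1,1.2,2.5],[0,0,0,0,-0.1,1.9,2.5],[0,0,0,0,-0.1,2.4,2.5],[0,0,0,0,-0.1,2.4,2.5]]

```text
time: 8.0
tool_pos: [0.4931, -0.0525, 0.0897]
orientation: [-0.0, 0.876, 0.482, -0.001]
contact_force: [-0.8, -0.8, -2.5]
gripper_width: 0.0352
```

Run:
```python
from h import *
s=sensors.state();print(s["tool_pos"],yaw(),s["contact_force"],s["ft_torque"])
b=vision.capture("side")
cv2.imwrite("pics/f2.png",cv2.resize(b[160:290,270:400],(500,500),interpolation=2)[:,:,::-1])
```

```text
[ 0.49313495 -0.05252353  0.08969586] 57.58917478536743 [-0.81362673 -0.78527808 -2.49047926] [-0.02439444 -0.04595081 -0.00393275]
```

View pics/f2.png

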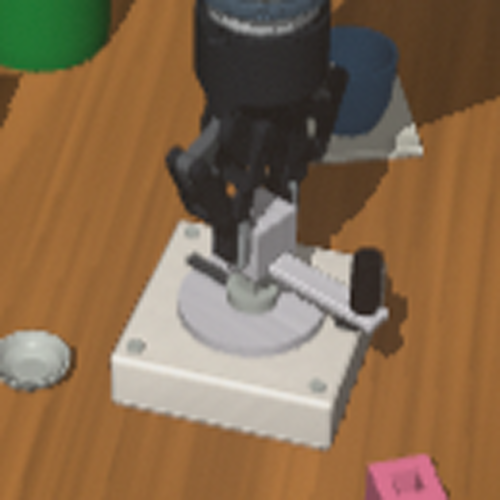

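The nose is inside the hole and there's no contact force, so I'll keep lowering.

Request:
servo_tool:
  series:
    - [[0,0,0,0,0,0.6,2.5],[0,0,0,0,0,1.2,2.5],[0,0,0,0,0,1.7,2.5],[0,0,0,0,0,2.1,2.5],[0,0,0,0,0,2.1,2.5]]

```text
time: 8.68
tool_pos: [0.4933, -0.0526, 0.0689]
orientation: [-0.0, 0.876, 0.482, -0.0]
contact_force: [-0.1, -0.6, -1.8]
gripper_width: 0.0352
```

Request:
servo_tool:
  series:
    - [[0,0,0,0,0,0.25,2.5],[0,0,0,0,0,0.45,2.5],[0,0,0,0,0,0.6,2.5],[0,0,0,0,0,0.6,2.5]]

```text
time: 9.18
tool_pos: [0.4938, -0.0526, 0.0657]
orientation: [0.0, 0.876, 0.482, 0.0]
contact_force: [-8.5, 0.5, 30.8]
gripper_width: 0.0351
```

Run:
```python
from h import *
s=sensors.state();print(s["tool_pos"],yaw(),s["contact_force"],s["ft_torque"])
b=vision.capture("side")
cv2.imwrite("pics/f3.png",cv2.resize(b[160:290,270:400],(500,500),interpolation=2)[:,:,::-1])
```

```text
[ 0.4937869  -0.05262121  0.06574638] 57.59514960629742 [-8.5304955   0.53059775 30.84803536] [ 0.17264765  1.57278381 -0.00486016]
```

View pics/f3.png

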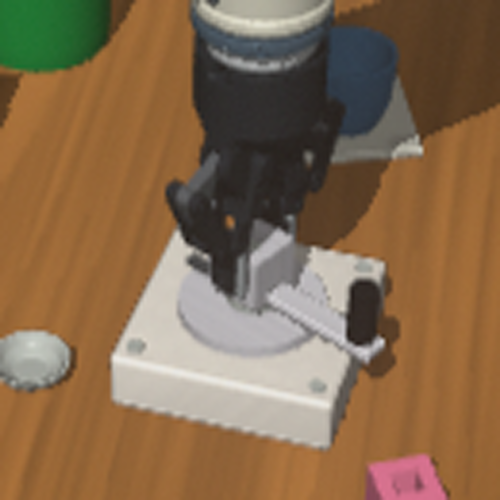

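The crank is seated: 31 N upward at TCP z = 0.0657. I'll ease the pressure and wind clockwise.

Request:
servo_tool:
  series:
    - [[0,0,0,0,0,-0.2,2.5],[0,0,0,0,0,-0.2,2.5],[0,0,5,0,0,-0.2,2.5],[0,0,12,0,0,-0.2,2.5],[0,0,20,0,0,-0.2,2.5],[0,0,28,0,0,-0.2,2.5],[0,0,36,0,0,-0.2,2.5],[0,0,44,0,0,-0.2,2.5],[0,0,44,0,0,-0.2,2.5]]

```text
time: 10.35
tool_pos: [0.494, -0.0513, 0.0659]
orientation: [-0.001, 0.993, 0.117, 0.0]
contact_force: [-1.1, 10.9, 10.4]
gripper_width: 0.0348
```

Run:
```python
from h import *
s=sensors.state();print(s["tool_pos"],yaw(),s["contact_force"],s["ft_torque"])
b=vision.capture("side");a=vision.capture("wrist")
cv2.imwrite("pics/f4.png",np.hstack([cv2.resize(b[160:290,270:400],(400,400),interpolation=2),cv2.resize(a[:,80:560],(400,400))])[:,:,::-1])
```

```text
[ 0.49396118 -0.05125037  0.06585017] 13.485163104323108 [-1.0687196  10.91198197 10.37203534] [1.69856052 0.24906602 0.01013812]
```

View pics/f4.png

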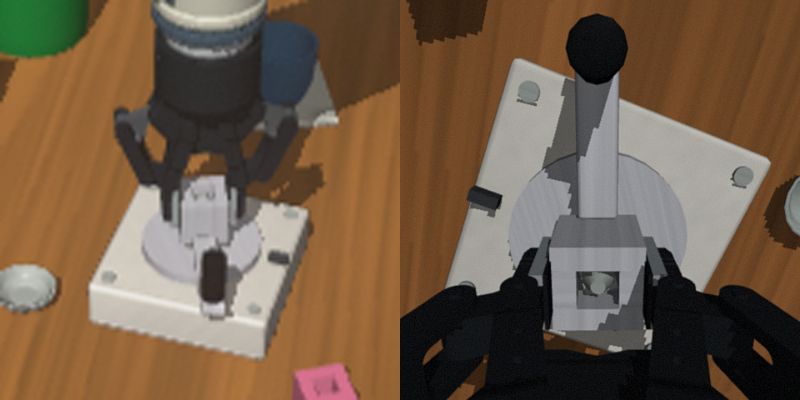

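Request:
servo_tool:
  series:
    - [[0,0,8,0,-0.1,0,2.5],[0,0,16,0,-0.1,0,2.5],[0,0,24,0.05,-0.1,0,2.5],[0,0,32,0.05,-0.1,0,2.5],[0,0,40,0.1,-0.05,0,2.5],[0,0,50,0.1,-0.05,0,2.5],[0,0,50,0.1,-0.05,0,2.5]]

```text
time: 11.32
tool_pos: [0.4952, -0.0514, 0.0659]
orientation: [-0.0, 0.95, -0.313, 0.001]
contact_force: [-1.1, 3.8, 7.9]
gripper_width: 0.0351
```

Run:
```python
from h import *
s=sensors.state();q=s["orientation"];M=R.from_quat([q[1],q[2],q[3],q[0]])
print(s["tool_pos"],yaw(),s["contact_force"],M.inv().apply(s["contact_force"]),s["ft_torque"])
b=vision.capture("side");a=vision.capture("wrist")
cv2.imwrite("pics/f5.png",np.hstack([cv2.resize(b[160:290,270:400],(400,400),interpolation=2),cv2.resize(a[:,80:560],(400,400))])[:,:,::-1])
```

```text
[ 0.4951842  -0.05139222  0.06587244] -36.51619196626949 [-1.10828471  3.79656353  7.93998799] [-3.14322306 -2.4009576  -7.93984573] [ 0.70063351  0.17253589 -0.05477095]
```

View pics/f5.png

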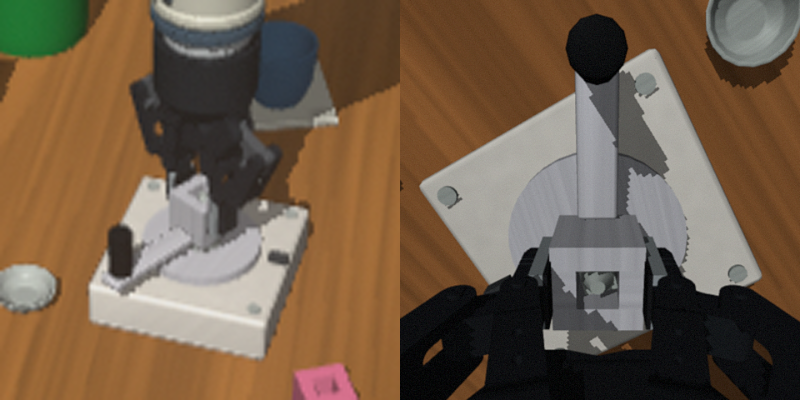

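Request:
servo_tool:
  series:
    - [[0,0,8,0,0,0,2.5],[0,0,16,0,0,0,2.5],[0,0,24,0.02,0,0,2.5],[0,0,32,0.04,0,0,2.5],[0,0,42,0.05,0,0,2.5],[0,0,52,0.05,0,0,2.5],[0,0,52,0.05,0,0,2.5]]

```text
time: 12.3
tool_pos: [0.4958, -0.0524, 0.0659]
orientation: [-0.0, 0.716, -0.698, 0.001]
contact_force: [0.5, -1.8, 7.4]
gripper_width: 0.0352
```

Run:
```python
from h import *
s=sensors.state();q=s["orientation"];M=R.from_quat([q[1],q[2],q[3],q[0]])
print(s["tool_pos"],yaw(),s["contact_force"],M.inv().apply(s["contact_force"]),s["ft_torque"])
b=vision.capture("side");a=vision.capture("wrist");t=vision.capture("top")
cv2.imwrite("pics/f6.png",np.hstack([cv2.resize(b[190:280,290:380],(400,400),interpolation=2),cv2.resize(t[200:300,315:415],(400,400))])[:,:,::-1])
```

```text
[ 0.49578683 -0.05241715  0.06588048] -88.49276263103802 [ 0.48049396 -1.81260213  7.39765456] [ 1.82886197 -0.4459869  -7.39581324] [-0.26677852  0.14488802 -0.00109519]
```

View pics/f6.png

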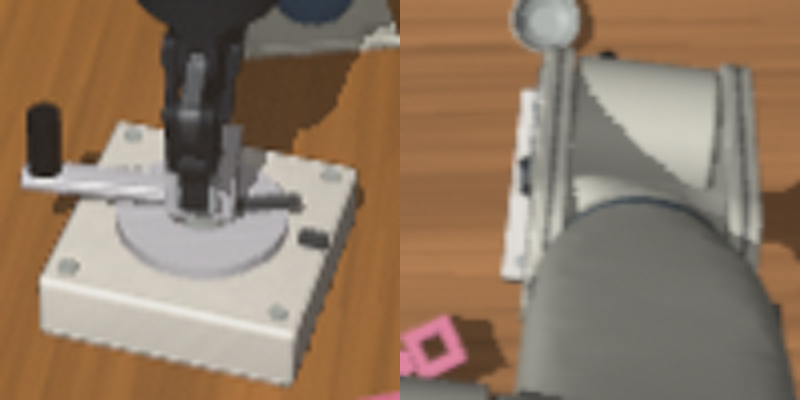

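The side view now shows the pointer tip at about (357,235.5) and the rib at (360.5,244). Next I'll measure the angle that's left.

```bash
cat > side.py <<'E'
from h import *
import sys
b=vision.capture("side")[:,:,::-1]
cv2.imwrite(sys.argv[1],cv2.resize(b[205:265,320:395],None,fx=8,fy=8,interpolation=2))
E
python3 side.py pics/f7.png
```

```text
(no output)
```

View pics/f7.png

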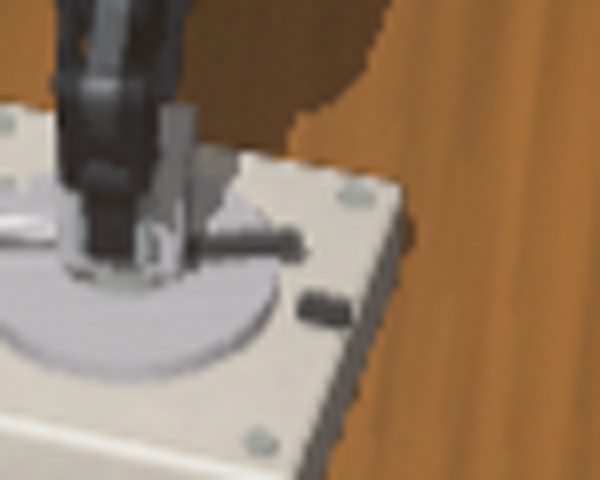

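Run:
```python
from h import *
S=cal("side")
ctr=np.array([.4935,-.0505]); ctr2=np.array([.4948,-.0527])
p=ray(S,(356.4,234.3),.052)[:2]; q=ray(S,(345.2,234.5),.052)[:2]; r=ray(S,(359.9,242.4),.048)[:2]
an=lambda d:np.degrees(np.arctan2(d[1],d[0]))%360
print(p,r,"base-tip",an(p-q))
for c in (ctr,ctr2): print(an(p-c),np.linalg.norm(p-c),an(r-c),np.linalg.norm(r-c))
```

```text
[ 0.44548209 -0.06434472] [ 0.43426238 -0.04172449] base-tip 191.63546163806117
196.08354530816086 0.04997395591291731 171.57343714827473 0.05988410097766657
193.2851012814336 0.050674017729993845 169.72385542046723 0.061524512458127546
```

Request:
servo_tool:
  series:
    - [[0,0,6,0,0,0,2.5],[0,0,12,0,0,0,2.5],[0,0,17,0,0,0,2.5],[0,0,21,0,0,0,2.5],[0,0,21,0,0,0,2.5]]

```text
time: 13.12
tool_pos: [0.4957, -0.0529, 0.0659]
orientation: [0.0, -0.578, 0.816, -0.001]
contact_force: [-1.0, -4.0, 7.5]
gripper_width: 0.0355
```

```bash
python3 side.py pics/f8.png; python3 -c "
from h import *
s=sensors.state();print(s['tool_pos'],yaw(),s['contact_force'],s['joint_pos'])"
```

```text
[ 0.49574947 -0.05289254  0.06588041] -109.37023957579291 [-1.03695131 -4.80784911  7.33103535] [-1.29604178e-01  5.08944839e-01  2.00166790e+00 -1.56657608e-03
  6.29083609e-01  1.78053189e+00]
```

View pics/f8.png

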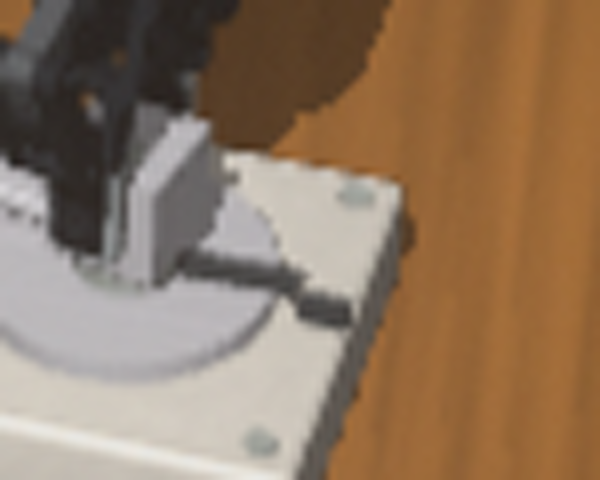

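Run:
```python
from h import *
S=cal("side")
p=ray(S,(320+293/8-.45,205+274/8-.45),.052)[:2]; q=ray(S,(320+190/8-.45,205+259/8-.45),.052)[:2]; r=ray(S,(359.9,242.4),.048)[:2]
an=lambda d:np.degrees(np.arctan2(d[1],d[0]))%360
print("base-tip",an(p-q),an(r-p))
for c in ([.4935,-.0505],[.4948,-.0527]): print(an(p-c),np.linalg.norm(p-c),an(r-c))
```

```text
base-tip 177.59977044749596 146.091204620456
177.45929052094615 0.04949532941438059 171.57343714827473
175.05117583789817 0.05093655837553095 169.72385542046723
```

Request:
servo_tool:
  series:
    - [[0,0,2.5,0,0,0,2.5],[0,0,5.5,0,0,0,2.5],[0,0,5.5,0,0,0,2.5],[0,0,5.5,0,0,0,2.5]]

```text
time: 13.68
tool_pos: [0.4957, -0.053, 0.0659]
orientation: [0.0, -0.538, 0.843, -0.001]
contact_force: [-1.5, -6.0, 7.2]
gripper_width: 0.035
```

```bash
python3 side.py pics/f9.png; python3 -c "
from h import *
s=sensors.state();print(s['tool_pos'],yaw(),s['contact_force'])"
```

```text
[ 0.49569631 -0.05302277  0.06588135] -114.86318748290967 [-0.95018402 -5.93645419  7.06742519]
```

View pics/f9.png

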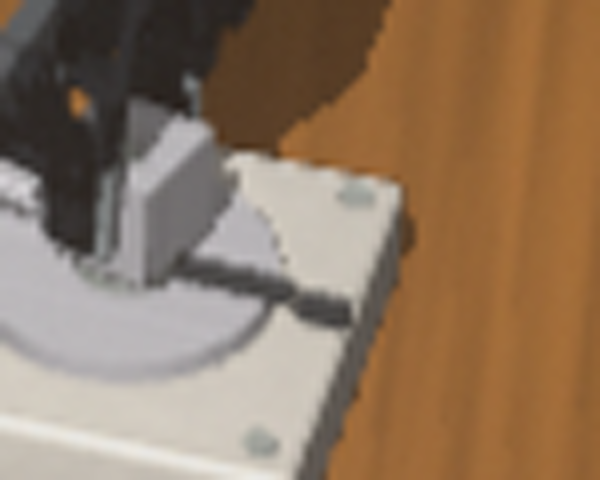

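Run:
```python
from h import *
S=cal("side")
f=lambda x,y:(320+x/8-.45,205+y/8-.45)
p=ray(S,f(287,286),.052)[:2]; q=ray(S,f(185,264),.052)[:2]; r=ray(S,f(325,303),.048)[:2]
an=lambda d:np.degrees(np.arctan2(d[1],d[0]))%360
print("base-tip",an(p-q),an(r-p))
for c in ([.4935,-.0505],[.4948,-.0527]): print(an(p-c),np.linalg.norm(p-c),an(r-c))
```

```text
base-tip 171.88854473862406 175.05137659060878
170.8931825461484 0.048977187888119805 171.68719258596627
168.66796384526378 0.05064719946136528 169.85342572438748
```

The pointer is within about 1° of the rib. I'll back off within the play and lift straight up.

Request:
servo_tool:
  series:
    - [[0,0,-3,0,0,0,2.5],[0,0,-6,0,0,0,2.5],[0,0,-6,0,0,-0.2,2.5],[0,0,-6,0,0,-0.7,2.5],[0,0,-6,0,0,-1.5,2.5],[0,0,-6,0,0,-2.5,2.5],[0,0,-6,0,0,-3.5,2.5],[0,0,-6,0,0,-5,2.5],[0,0,-6,0,0,-8,2.5],[0,0,-6,0,0,-11,2.5],[0,0,-6,0,0,-11,2.5],[0,0,-6,0,0,-11,2.5]]

```text
time: 15.22
tool_pos: [0.4941, -0.052, 0.175]
orientation: [-0.0, -0.581, 0.814, 0.0]
contact_force: [0.1, -0.5, -2.7]
gripper_width: 0.0348
```

Run:
```python
from h import *
s=sensors.state();print(s["tool_pos"],yaw(),s["contact_force"],s["gripper_width"])
b=vision.capture("side");a=vision.capture("wrist")
cv2.imwrite("pics/g1.png",np.hstack([cv2.resize(b[160:290,270:400],(400,400),interpolation=2),cv2.resize(a[:,80:560],(400,400))])[:,:,::-1])
print(rel((.44,.30,.17),-61.2))
```

```text
[ 0.49407175 -0.05199125  0.17501248] -108.90750712623411 [ 0.14308236 -0.48075942 -2.72118577] 0.034751302186091654
[ 1.300e-01  3.000e-02 -4.771e+01 -3.156e+01  1.649e+01  4.600e-01]
```

View pics/g1.png

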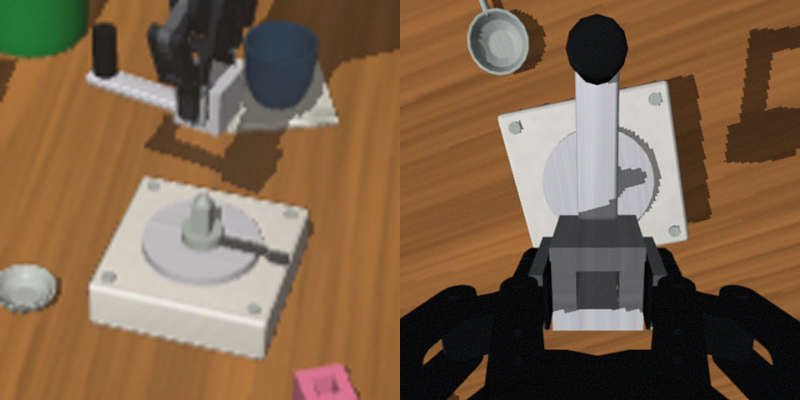

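Request:
servo_tool:
  series:
    - [[0,0,-5,-4,2,0.5,2.5],[0,0,-10,-8,4,0.5,2.5],[0,0,-15,-12,6.3,0.5,2.5],[0,0,-20,-16,8.4,0.5,2.5],[0,0,-25,-20,10.5,0.5,2.5],[0,0,-30,-24,12.5,0.5,2.5],[0,0,-35,-28,14.5,0.5,2.5],[0,0,-40,-30.5,16,0.5,2.5],[0,0,-44,-31.5,16.5,0.5,2.5],[0,0,-44,-31.5,16.5,0.5,2.5],[0,0,-44,-31.5,16.5,0.5,2.5]]

```text
time: 16.7
tool_pos: [0.4403, 0.2986, 0.1696]
orientation: [0.001, 0.843, -0.537, -0.0]
contact_force: [0.4, -0.2, -1.7]
gripper_width: 0.0352
```

Run:
```python
from h import *
s=sensors.state();print(s["tool_pos"],yaw(),s["contact_force"],s["gripper_width"])
a=vision.capture("wrist")
cv2.imwrite("pics/g2.png",a[:,:,::-1])
print(rel((.439,.30,.012),-65))
```

```text
[0.4403482  0.29856372 0.16955493] -64.99824505845476 [ 0.38218013 -0.1960127  -1.65233818] 0.03518258257640938
[ 0.07 -0.02 -0.   -0.2   0.06 15.78]
```

View pics/g2.png

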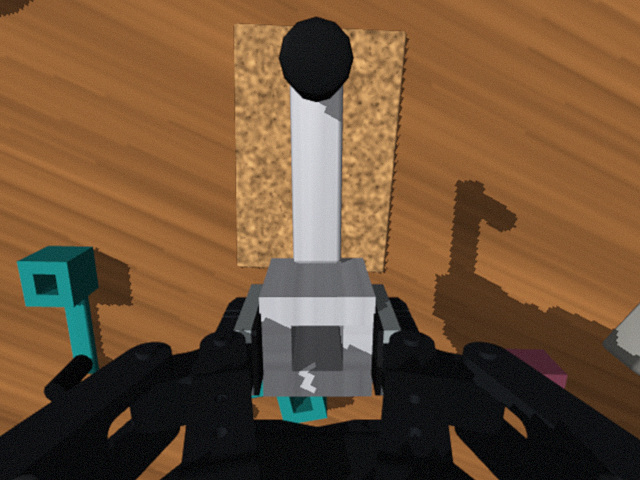

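Request:
servo_tool:
  series:
    - [[0,0,0,0,0,5,2.5],[0,0,0,0,0,9,2.5],[0,0,0,0,0,12,2.5],[0,0,0,0,0,14,2.5],[0,0,0,0,0,15,2.5],[0,0,0,0,0,15.4,2.5],[0,0,0,0,0,15.7,2.5],[0,0,0,0,0,15.7,2.5],[0,0,0,0,0,15.7,2.5]]

```text
time: 17.88
tool_pos: [0.441, 0.2995, 0.0138]
orientation: [-0.0, 0.844, -0.537, 0.0]
contact_force: [-0.2, -0.7, -2.4]
gripper_width: 0.035
```

Request:
servo_tool:
  series:
    - [[0,0,0,0,0,0.15,2.5],[0,0,0,0,0,0.25,2.5],[0,0,0,0,0,0.25,2.5]]

```text
time: 18.25
tool_pos: [0.441, 0.2995, 0.0119]
orientation: [-0.0, 0.844, -0.537, 0.0]
contact_force: [-3.1, -2.2, 10.8]
gripper_width: 0.0351
```

The hub is resting on the mat (10.8 N). I'll release it and go straight up.

Request:
servo_tool:
  series:
    - [[0,0,0,0,0,-0.1,2.5],[0,0,0,0,0,-0.1,4.2],[0,0,0,0,0,-0.1,6],[0,0,0,0,0,-0.1,8],[0,0,0,0,0,-0.1,8.5],[0,0,0,0,0,-0.1,8.5],[0,0,0,0,0,-3,8.5],[0,0,0,0,0,-8,8.5],[0,0,0,0,0,-14,8.5],[0,0,0,0,0,-20,8.5],[0,0,0,0,0,-20,8.5],[0,0,0,0,0,-20,8.5]]

```text
time: 19.75
tool_pos: [0.4403, 0.2991, 0.2105]
orientation: [0.0, 0.844, -0.537, -0.0]
contact_force: [-0.2, 0.2, -0.1]
gripper_width: 0.085
```

Run:
```python
from h import *
s=sensors.state();print(s["tool_pos"],s["contact_force"],s["gripper_width"])
c=cal("wrist");a=vision.capture("wrist");b=vision.capture("side")
cv2.imwrite("pics/e1.png",np.hstack([cv2.resize(a,(400,300)),cv2.resize(b,(400,300))])[:,:,::-1])
cv2.imwrite("pics/e2.png",np.hstack([cv2.resize(b[340:420,260:375],None,fx=3.4,fy=5,interpolation=2),cv2.resize(b[205:285,290:380],None,fx=4.4,fy=5,interpolation=2)])[:,:,::-1])
```

```text
[0.44034411 0.2990584  0.21050151] [-0.23306006  0.17710189 -0.12524736] 0.0849609036772152
```

View pics/e1.png

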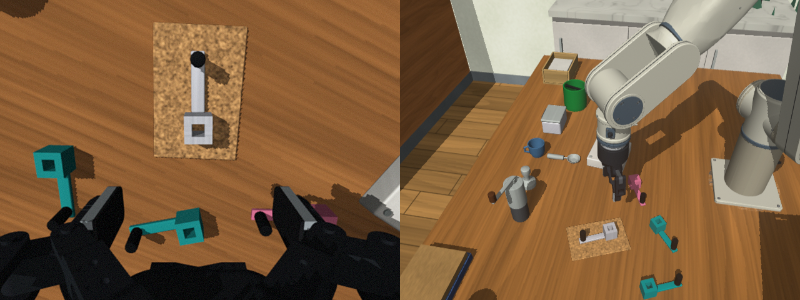

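View pics/e2.png

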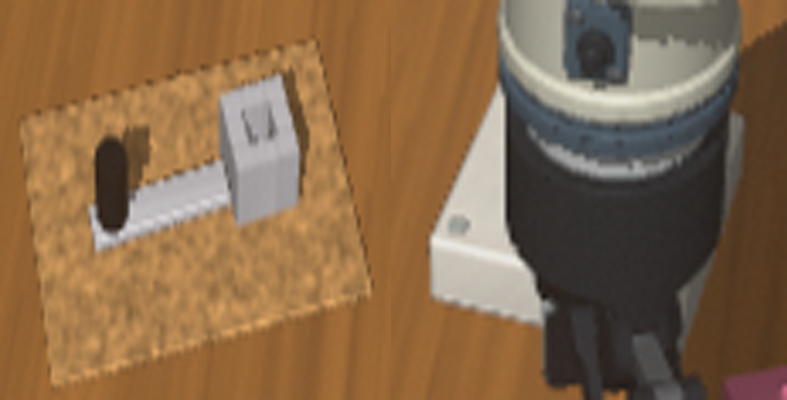

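The crank lies flat, well inside the mat. The arm blocks the side camera, so I'll check the pointer from the top camera.

Run:
```python
from h import *
t=vision.capture("top"); cv2.imwrite("pics/e3.png",np.hstack([cv2.resize(t[200:300,205:305],(400,400),interpolation=2),cv2.resize(t[212:294,330:412],(400,400),interpolation=2)])[:,:,::-1])
```

```text
(no output)
```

View pics/e3.png

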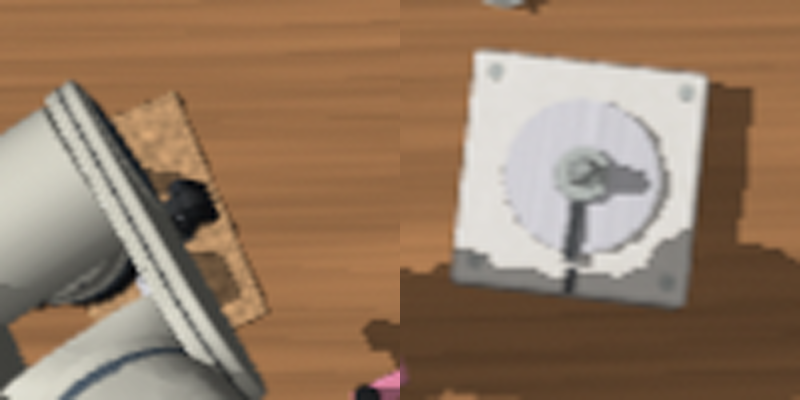

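The top view shows the pointer, (577,200) to (571,258), running straight into the rib at (569,280). I'll hand in.

```bash
python3 -c "
from station import order
print(order.job_done())"
```

```text
the job is handed in; nothing more can be done
None
```

The shutter is closed and the crank is back on the cork mat. I handed the job in at about 20 s of the 72 s allowed; no verdict was reported.

- **What I did:** I gripped the crank by its hub and pressed it home on the shaft, where it bore down with about 31 N. I wound it clockwise by turning the wrist until the pointer met the rib. I then eased back within the play, lifted the crank straight off and set it back on the mat.
- **Pointer:** just before the lift the side view put it within about 1° of the rib. At the end the top view still showed it in line with the rib.
- **Crank:** the last pictures show it lying flat, the right way up, with its hub about 50 mm inside the nearest mat edge. The gripper was open and clear, with no contact force.
- **Disagreement:** the wrist and fixed cameras differed by 1.5 to 3 mm on positions. I used the wrist camera's readings for the fit because its error largely cancels between hub and shaft.
- **Not checked:** I did not measure the other objects again. Nothing touched them as far as I could see, and they look unmoved in the pictures.

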